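# Gauge the guide bushes and set the blind one aside

### The job

Before the capsule filler goes back together, try the gauge pin in the bore of every bush on the rack, from left to right as the robot sees them: let it down until it either stops on the bottom of a blind bore or has passed right through and pushed the button beneath the bush fully down. Put the pin back home in its stand, then stand the one blind bush upright in the empty square dish by the rack, leaving the two through bushes in their pockets.

Things in the scene. Friction and masses are not known exactly. Their poses are not given: they have to be found in the camera images.
- pin_grip (a point): centre of the gauge pin's grey upright round handle (22 mm across, 50 mm tall), the place to grip it. A straight steel pin 8 mm across runs 78 mm down from the handle's flat underside, so its tip is 103 mm below this point; z points up along the pin. Mass about 0.08 kg. At the start it hangs upright in the stand, the handle's underside resting on the stand's top
- pin_tip (a point): lower end of the gauge pin, slightly chamfered; z points up along the pin
- stand_hole (a point): centre of the 14 mm hole in the top plate of the small open metal stand for the pin (70 mm square foot, 60 mm square top plate 90 mm above the bench); the point is level with the top face. The stand is fixed
- place_1 (a point): the left of the three pockets of the rack seen from the robot (largest y is left); the point is the centre of the pocket's floor, 18 mm above the bench. A bush stands in each pocket at the start, its top rim 56 mm above this point, over a small button in the middle of the floor
- place_2 (a point): the middle of the three pockets of the rack seen from the robot (largest y is left); the point is the centre of the pocket's floor, 18 mm above the bench. A bush stands in each pocket at the start, its top rim 56 mm above this point, over a small button in the middle of the floor
- place_3 (a point): the right of the three pockets of the rack seen from the robot (largest y is left); the point is the centre of the pocket's floor, 18 mm above the bench. A bush stands in each pocket at the start, its top rim 56 mm above this point, over a small button in the middle of the floor
- button_1 (a joint): small steel button (10 mm across) in the floor of the left pocket, under the bush, so that only a pin passed right through the bush reaches it; 0 is up (its top 1 mm below the pocket's floor), 0.010 m is fully down. It takes 2 to 3 N to push down and stays where it is left
- button_2 (a joint): small steel button (10 mm across) in the floor of the middle pocket, under the bush, so that only a pin passed right through the bush reaches it; 0 is up (its top 1 mm below the pocket's floor), 0.010 m is fully down. It takes 2 to 3 N to push down and stays where it is left
- button_3 (a joint): small steel button (10 mm across) in the floor of the right pocket, under the bush, so that only a pin passed right through the bush reaches it; 0 is up (its top 1 mm below the pocket's floor), 0.010 m is fully down. It takes 2 to 3 N to push down and stays where it is left
- rack: fixed grey plastic rack, 70 x 250 mm, 22 mm thick, three round pockets 39 mm across and 4 mm deep, 80 mm apart along its y axis; origin at the centre of its underside
- bush_a_center (a point): one of the three steel guide bushes, alike from outside: upright tube 29 mm across and 56 mm tall with a 36 mm, 4 mm thick flange at its foot; round bore 12 mm across, open at the top. In one of the three the bore is blind (it ends 26 mm below the top rim), in the other two it goes right through; which pocket holds the blind one is drawn at random. Mass 0.15 to 0.35 kg. This point is its centre on the axis, 28 mm below the top rim; z along the axis
- bush_b_center (a point): one of the three steel guide bushes, alike from outside: upright tube 29 mm across and 56 mm tall with a 36 mm, 4 mm thick flange at its foot; round bore 12 mm across, open at the top. In one of the three the bore is blind (it ends 26 mm below the top rim), in the other two it goes right through; which pocket holds the blind one is drawn at random. Mass 0.15 to 0.35 kg. This point is its centre on the axis, 28 mm below the top rim; z along the axis
- bush_c_center (a point): one of the three steel guide bushes, alike from outside: upright tube 29 mm across and 56 mm tall with a 36 mm, 4 mm thick flange at its foot; round bore 12 mm across, open at the top. In one of the three the bore is blind (it ends 26 mm below the top rim), in the other two it goes right through; which pocket holds the blind one is drawn at random. Mass 0.15 to 0.35 kg. This point is its centre on the axis, 28 mm below the top rim; z along the axis
- dish: fixed shallow square plastic weighing dish, 110 x 110 mm outside, walls 16 mm high and 3 mm thick, empty; its inside floor is about 3 mm above the bench. Origin at the centre of its underside; sides along its x and y
- beaker: glass beaker, 72 mm across, 90 mm tall, stands by: leave it alone; origin at the centre of its underside
- mortar: steel mixing bowl, 116 mm across, 65 mm tall, stands by: leave it alone; origin at the centre of its underside
- jar: small white jar, 56 mm across, 75 mm tall, stands by: leave it alone; origin at the centre of its underside
Not all that is in view belongs to the job. Of the things that look like the dish, take the one that is farthest to the robot's left at the start.

How it is judged:
By the outcome, as a careful person would: the job done as asked, in the order asked, and still so for the second after the job is handed in, with the robot touching nothing.
It also fails if it takes over 70 s, if anything falls off the work surface, if the arm or the gripper's body presses on something with over 40 N, if the wrist force passes 120 N, or if a joint passes its speed limit or range.

### The arm

A 6-joint arm with a two-finger parallel gripper is mounted at the origin on the work surface. World frame = base frame: x ahead of the robot, y to its left, z up, the work surface at z = 0. Lengths are in m, angles in rad, forces in N, time in s.
With the tool pointing down it reaches from about 0.3 to 0.825 m from the base axis. Payload 5.4 kg.
Tool frame: the origin (TCP) lies at the very end of the fingers, on their centre line; the grasp point (between the pads) lies 19 mm behind it; z points along the fingers, y is the line along which they close (so a half turn about z gives the same grasp; the last joint's range is limited). The gripper opens to 92 mm and grips with 3 to 60 N. Pads are 20 mm wide; open, the fingers measure 128 mm over their backs; the gripper's body (75 mm by 189 mm) begins 69 mm behind the grasp point.
Start: joints at [0.958, 0.158, 1.597, -0, 1.386, -0.21], TCP at [0.225, 0.529, 0.215] pointing down, gripper open.
Joint ranges: [-2.91, 2.91], [-0.94, 2.29], [0.18, 2.7], [-1.29, 4.43], [0.17, 2.64], [-3, 3]. Speed limits (rad/s): [2.57, 2.57, 3.14, 3.14, 3.14, 3.14].

### API

Orientations are given as a rotation vector (axis times angle).
In Python, from workcell import bot gives the robot as it stands. Calls block until the motion is done:
- bot.goto(position, orientation): joint-space move of the TCP to a pose.
- bot.line_to(position, rot=None, max_speed=0.15): straight line of the TCP; rot=None keeps the orientation; max_speed is the mean speed in m/s.
- bot.set_joints(angles): joint-space move.
- bot.set_gripper(opening, newtons=None): opening from 0.0 (shut) to 1.0 (fully open); newtons is the grip in N (None keeps the last); returns when the fingers have stopped.
- bot.hold(seconds).
- bot.inverse_kinematics(position, orientation): joint angles nearest the present ones, or None.
- bot.read_camera(name): name is "side" or "top" or "wrist"; returns a dict with "pixels" (384x512x3 uint8, blue, green, red), "fx", "fy", "cx", "cy" (pixels), "R" (3x3) and "t" (3): a world point X has camera coordinates R X + t. Camera axes: x right, y down, z forward; pixel columns grow to the right and rows downward; lengths in m; the calibration is good to about 2 mm. A picture is of the moment at which its call begins. There is no depth.
A pose or a line that the arm cannot do raises bot.MotionError and nothing moves.
- bot.job_done(): hands the job in; it is judged then, once.
Readings, each from a call of its own:
- bot.current_clock(): time.
- bot.current_joints(): joint angles.
- bot.current_joint_vel(): joint speeds.
- bot.current_effort(): joint torques, N m.
- bot.current_ee_pos(): TCP position.
- bot.current_tool_rot(): TCP orientation.
- bot.current_contact_force(): force on the tool from outside, world axes, zero at the start.
- bot.current_ft_torque(): the same for the moment, N m.
- bot.current_opening(): opening from 0.0 (shut) to 1.0 (fully open).
- bot.current_grip_force(): force on a finger pad.
Only numpy, scipy, OpenCV 4.12 (cv2) and the standard library are available. Lean on these libraries where they do the work, as an engineer would, in place of code of your own. Each camera call takes 0.05 s, during which the arm holds its last target. There are 200 camera calls.

## Working session

There is one attempt and no reset: what is moved stays moved. The work goes in short steps, each a Python script; the robot and the scene stay as the last script left them, time stands still between calls to the robot, and variables do not carry over. Pictures are saved under pics/ and viewed, at most 10 in all, crops included, and the job is handed in when it is done.

```bash
mkdir -p pics; python3 - <<'E'
from workcell import bot
import cv2
for n in ("top","side"):
    c=bot.read_camera(n); cv2.imwrite(f"pics/{n}0.png",cv2.resize(c["pixels"],(800,600),interpolation=cv2.INTER_CUBIC))
    print(n,c["fx"],c["fy"],c["cx"],c["cy"],c["R"],c["t"])
print(bot.current_tool_rot(),bot.current_clock())
E
```

```text
top 476.1936757813696 476.1936757813696 256.10814687363836 182.0061086235801 [[ 0.02708716 -0.9995917   0.00909503]
 [-0.99780455 -0.02758656 -0.06020856]
 [ 0.06043488 -0.00744419 -0.99814438]] [0.06705845 0.5378665  1.64325207]
side 348.36191786599045 348.36191786599045 255.45579861424216 197.5105175736983 [[ 0.79543296 -0.60596268  0.00977953]
 [-0.35919861 -0.48438573 -0.7977135 ]
 [ 0.48812168  0.63101481 -0.60295732]] [-0.36526664  0.30104012  0.7243423 ]
[-6.28303253e-01 -3.07745873e+00  2.49494464e-03] 0.1
```

View pics/top0.png

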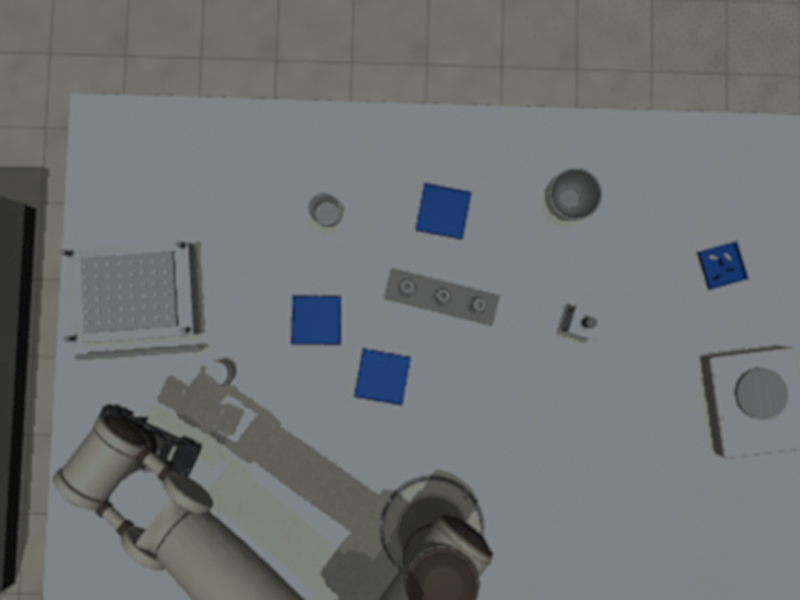

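View pics/side0.png

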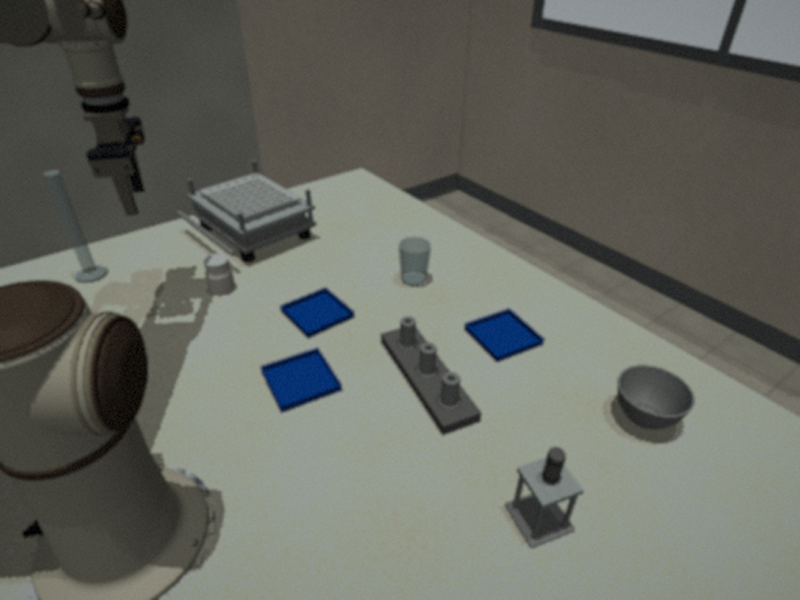

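Top view: bushes at (407,287), (443,296), (480,304); pin handle at (589,322); three blue dishes, of which the leftmost is centred near (316,320); the jar stands at (222,372). I'll compute positions and go look with the wrist camera.

```bash
cat > h.py <<'E'
from workcell import bot
import cv2, numpy as np
from scipy.spatial.transform import Rotation as Ro
def ray(c,u,v,z):
    d=c["R"].T@np.array([(u-c["cx"])/c["fx"],(v-c["cy"])/c["fy"],1]); o=-c["R"].T@c["t"]
    return o+d*(z-o[2])/d[2]
def proj(c,X):
    p=c["R"]@np.asarray(X)+c["t"]; return np.array([c["fx"]*p[0]/p[2]+c["cx"],c["fy"]*p[1]/p[2]+c["cy"]])
def down(yaw): # tool y axis horizontal, direction: tool x at angle yaw
    return (Ro.from_euler("z",yaw)*Ro.from_euler("x",np.pi)).as_rotvec()
def T(): print("t",round(bot.current_clock(),2),bot.current_ee_pos().round(4) if hasattr(bot.current_ee_pos(),'round') else bot.current_ee_pos())
E
python3 - <<'E'
from h import *
c=bot.read_camera("top"); k=512/800
for n,u,v,z in [("b1",407,286,.074),("b2",443,295,.074),("b3",480,304,.074),("pin",589,322,.14),("beak",326,208,.05),("jar",225,372,.075)]:
    print(n,ray(c,u*k,v*k,z).round(4))
p=c["pixels"].astype(int); m=((p[...,0]>90)&(p[...,0]-p[...,2]>60)).astype(np.uint8)
for q in cv2.findContours(m,0,2)[0]:
    if cv2.contourArea(q)>300:
        r=cv2.boxPoints(cv2.minAreaRect(q)); W=np.array([ray(c,a,b,.016)[:2] for a,b in r]); print("dish",W.mean(0).round(4),W.round(3).tolist())
print(Ro.from_rotvec(bot.current_tool_rot()).as_matrix().round(3).tolist())
w=bot.read_camera("wrist"); M=Ro.from_rotvec(bot.current_tool_rot()).as_matrix(); print("cam in tool",M.T@(-w["R"].T@w["t"]-bot.current_ee_pos()),(w["R"]@M).round(3),w["fx"])
for P in ([.55,0,.3],[.45,-.25,.3]):
  for y in np.arange(-3,3.2,.5):
    j=bot.inverse_kinematics(P,down(y)); print(P,round(y,2),None if j is None else np.round(j,2))
E
```

```text
b1 [0.5292 0.0674 0.074 ]
b2 [ 0.512  -0.0105  0.074 ]
b3 [ 0.4948 -0.0906  0.074 ]
pin [ 0.4614 -0.3085  0.14  ]
beak [0.6972 0.2493 0.05  ]
jar [0.335  0.4502 0.075 ]
dish [0.3319 0.1172] [[0.289, 0.176], [0.39, 0.161], [0.375, 0.058], [0.274, 0.074]]
dish [0.4525 0.2673] [[0.501, 0.321], [0.504, 0.217], [0.404, 0.214], [0.401, 0.318]]
dish [ 0.5998 -0.6372] [[0.627, -0.588], [0.651, -0.662], [0.572, -0.686], [0.548, -0.612]]
dish [ 0.7039 -0.0084] [[0.662, 0.051], [0.762, 0.034], [0.746, -0.068], [0.646, -0.051]]
[[-0.92, 0.392, -0.001], [0.392, 0.92, -0.001], [0.0, -0.001, -1.0]]
cam in tool [ 7.51333412e-02  6.03696997e-05 -1.69415477e-01] [[ 0.001  1.     0.   ]
 [-0.964  0.001 -0.266]
 [-0.266 -0.     0.964]] 281.3031174129553
[0.55, 0, 0.3] -3.0 [-0.22  0.05  1.55  0.    1.54 -1.93]
[0.55, 0, 0.3] -2.5 [-0.22  0.05  1.55  0.    1.54 -2.43]
[0.55, 0, 0.3] -2.0 [-0.22  0.05  1.55 -0.    1.54 -2.93]
[0.55, 0, 0.3] -1.5 [-0.22  0.05  1.55 -0.    1.54  2.85]
[0.55, 0, 0.3] -1.0 [-0.22  0.05  1.55 -0.    1.54  2.35]
[0.55, 0, 0.3] -0.5 [-0.22  0.05  1.55  0.    1.54  1.85]
[0.55, 0
[... 489 characters left out ...]
  1.64 -0.    1.54 -2.95]
[0.45, -0.25, 0.3] -2.0 [-0.74 -0.04  1.64 -0.    1.54  2.83]
[0.45, -0.25, 0.3] -1.5 [-0.74 -0.04  1.64 -0.    1.54  2.33]
[0.45, -0.25, 0.3] -1.0 [-0.74 -0.04  1.64 -0.    1.54  1.83]
[0.45, -0.25, 0.3] -0.5 [-0.74 -0.04  1.64  0.    1.54  1.33]
[0.45, -0.25, 0.3] 0.0 [-0.74 -0.04  1.64 -0.    1.54  0.83]
[0.45, -0.25, 0.3] 0.5 [-0.74 -0.04  1.64  0.    1.54  0.33]
[0.45, -0.25, 0.3] 1.0 [-0.74 -0.04  1.64  0.    1.54 -0.17]
[0.45, -0.25, 0.3] 1.5 [-0.74 -0.04  1.64  0.    1.54 -0.67]
[0.45, -0.25, 0.3] 2.0 [-0.74 -0.04  1.64  0.    1.54 -1.17]
[0.45, -0.25, 0.3] 2.5 [-0.74 -0.04  1.64  0.    1.54 -1.67]
[0.45, -0.25, 0.3] 3.0 [-0.74 -0.04  1.64  0.    1.54 -2.17]
```

```bash
python3 - <<'E'
from h import *
import pickle
S={}
b2=np.array([.512,-.0105,.2]); pin=np.array([.4614,-.3085,.2])
def look(n,P,yaw):
    X=np.array([np.cos(yaw),np.sin(yaw),0]); bot.goto(P-.07*X,down(yaw)); S[n]=bot.read_camera("wrist"); S[n]["p"]=bot.current_ee_pos(); S[n]["yaw"]=yaw;T()
T();look("rB",b2,2.9);look("rA",b2,2.9-np.pi);look("sA",pin+[0,0,.06],2.9-np.pi)
pickle.dump(S,open("s.pkl","wb"))
cv2.imwrite("pics/w1.png",np.vstack([np.hstack([S["rB"]["pixels"][0:300,56:456],S["rA"]["pixels"][0:300,56:456]]),np.hstack([S["sA"]["pixels"][0:300,56:456]]*2)]))
E
```

```text
t 0.2 [0.2252 0.5287 0.214 ]
t 2.6 [ 0.58   -0.0264  0.2   ]
t 5.3 [0.4441 0.0062 0.2   ]
t 6.53 [ 0.3939 -0.2905  0.2596]
```

View pics/w1.png

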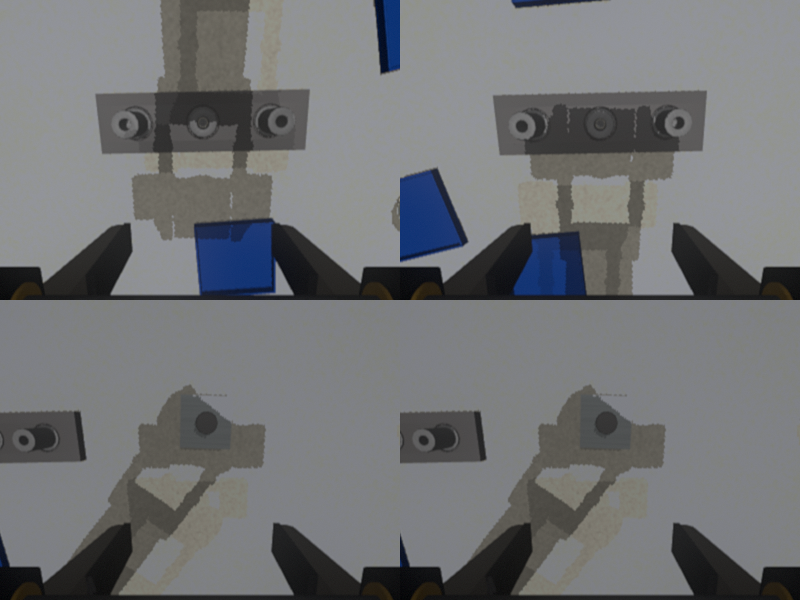

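Wrist views: bush rims near crop (126,123), (203,121), (281,120) and (124,125), (200,123), (278,123); handle top near crop (206,124). I'll fit the projected rim circles to the image edges.

```bash
cat >> h.py <<'E'
def fitc(c,uv,z,radii,rng=.006):
    "centre (x,y) at height z whose projected circles of given radii lie best on image edges"
    g=cv2.GaussianBlur(cv2.cvtColor(c["pixels"],cv2.COLOR_BGR2GRAY).astype(np.float32),(0,0),1.0)
    gx=cv2.Sobel(g,cv2.CV_32F,1,0);gy=cv2.Sobel(g,cv2.CV_32F,0,1)
    p0=ray(c,*uv,z)[:2]; a=np.linspace(0,2*np.pi,72,endpoint=False)
    def score(p):
        s=0
        for r in radii:
            X=np.c_[p[0]+r*np.cos(a),p[1]+r*np.sin(a),np.full(72,z)]
            q=X@c["R"].T+c["t"]; u=(c["fx"]*q[:,0]/q[:,2]+c["cx"]).astype(np.float32); v=(c["fy"]*q[:,1]/q[:,2]+c["cy"]).astype(np.float32)
            n=np.c_[u-u.mean(),v-v.mean()]; n/=np.linalg.norm(n,axis=1)[:,None]
            sx=cv2.remap(gx,u[None],v[None],1)[0]; sy=cv2.remap(gy,u[None],v[None],1)[0]
            s+=np.sqrt(np.abs(sx*n[:,0]+sy*n[:,1])).mean()
        return s
    for st in (rng/6,rng/30):
        G=[(score(p0+[i*st,j*st]),i,j) for i in range(-6,7) for j in range(-6,7)]
        s,i,j=max(G); p0=p0+[i*st,j*st]
    return p0,s
E
python3 - <<'E'
from h import *
import pickle
S=pickle.load(open("s.pkl","rb")); R={}
for n,uvs in (("rB",[(281,120),(203,121),(126,123)]),("rA",[(124,125),(200,123),(278,123)])):
    R[n]=[]
    for u,v in uvs:
        p,s=fitc(S[n],(u+56,v),.074,(.006,.0145)); R[n].append(p); print(n,p.round(4),round(s,2),proj(S[n],[*p,.074]).round(1)-[56,0])
R={k:np.array(v) for k,v in R.items()}
print("mean",(R["rA"]+R["rB"]).round(5)/2,"halfdiff",(R["rA"]-R["rB"])/2)
p,s=fitc(S["sA"],(262,124),.14,(.011,)); print("pin",p,s,proj(S["sA"],[*p,.14])-[56,0])
E
```

```text
rB [0.5286 0.0697] 17.08 [281.1 120.8]
rB [ 0.5114 -0.0084] 13.19 [202.4 122.6]
rB [ 0.4941 -0.0864] 16.77 [124.  124.4]
rA [0.5285 0.0697] 19.42 [121.4 126.3]
rA [ 0.5136 -0.0092] 10.12 [200. 122.]
rA [ 0.4939 -0.0863] 18.16 [278.2 122.8]
mean [[ 0.528545  0.06966 ]
 [ 0.51247  -0.008835]
 [ 0.493985 -0.08635 ]] halfdiff [[-3.68324099e-05  1.03322132e-05]
 [ 1.11308772e-03 -3.87206836e-04]
 [-9.52648405e-05  5.49490639e-05]]
pin [ 0.46110872 -0.31168553] 7.7026463 [205.91413525 122.74155196]
```

```bash
python3 - <<'E'
from h import *
import pickle
y=2.9-np.pi; x0,y0=.4611,-.3117
bot.set_gripper(.6); bot.goto([x0,y0,.17],down(y)); bot.line_to([x0,y0,.096]); T(); print(bot.current_contact_force())
bot.set_gripper(0.,30); print("open",bot.current_opening(),bot.current_grip_force(),bot.current_contact_force())
bot.line_to([x0,y0,.196],max_speed=.12);T();print(bot.current_opening(),bot.current_contact_force())
w=bot.read_camera("wrist"); s=bot.read_camera("side"); pickle.dump((w,s),open("g.pkl","wb"))
tip=bot.current_ee_pos()-[0,0,.084]; print(proj(w,tip),proj(s,tip),proj(s,tip+[0,0,.103]))
u,v=proj(s,tip).astype(int)
a=cv2.resize(w["pixels"],(533,400)); b=cv2.resize(s["pixels"][v-60:v+20,u-27:u+26],(265,400),interpolation=cv2.INTER_CUBIC)
cv2.imwrite("pics/g1.png",np.hstack([a,b]))
E
```

```text
t 8.39 [ 0.4617 -0.3126  0.0978]
[ 0.04913082 -1.30904134  0.08922182]
open 0.23648664183969892 30.00020295381546 [-0.16242509 -0.14738459  1.58547584]
t 9.97 [ 0.4606 -0.3112  0.1949]
0.2330557159968661 [ 0.35872528  1.19012523 -1.02443099]
[257.52481352 200.65703501] [352.29759595 298.04411607] [362.49945491 262.17557519]
```

View pics/g1.png

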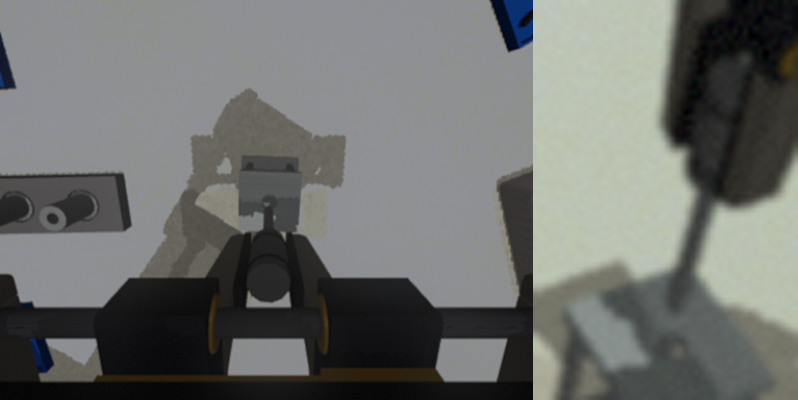

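The pin is held. Its tip shows at about (268,204) in the wrist image against a predicted (268,209), and also looks off in the side view, so it may be slightly tilted. I'll zoom in on it.

```bash
python3 - <<'E'
from h import *
import pickle
w,s=pickle.load(open("g.pkl","rb"))
a=cv2.resize(w["pixels"][180:240,225:289],(640,600),interpolation=cv2.INTER_CUBIC)
cv2.imwrite("pics/g2.png",cv2.convertScaleAbs(a,alpha=1.6)); print(bot.current_ee_pos(),[bot.current_ee_pos()[i] for i in range(3)])
p=bot.current_ee_pos()
for d in range(-9,10,3):print(d, proj(w,p-[0,0,.084]+np.array([np.cos(2.9-np.pi),np.sin(2.9-np.pi),0])*d/1e3).round(1))
E
```

```text
[ 0.46056185 -0.31115609  0.19474747] [np.float64(0.46056184590105687), np.float64(-0.3111560943682873), np.float64(0.19474746801546444)]
-9 [257.5 209.8]
-6 [257.5 206.7]
-3 [257.5 203.7]
0 [257.5 200.7]
3 [257.5 197.6]
6 [257.5 194.5]
9 [257.5 191.4]
```

View pics/g2.png

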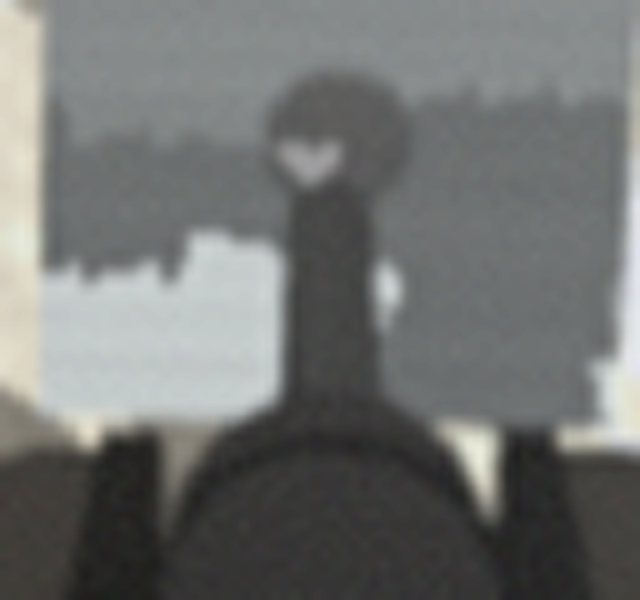

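Zoomed, the tip edge is at pixel (258,198), within 1 mm of prediction, so the pin is straight; the side camera is just off. The stand hole is centred at (258.8,192.8). Next, the left bush.

```bash
cat >> h.py <<'E'
Y=2.9-np.pi
B=np.array([[.52855,.06966],[.51127,-.00835],[.49399,-.08635]])
def test(i,fast=.1):
    x,y=B[i]; bot.goto([x,y,.178],down(Y)); bot.hold(.1); f0=bot.current_contact_force(); T()
    def fz(): return (bot.current_contact_force()-f0).round(2)
    def st(z,v,lim):
        bot.line_to([x,y,z],max_speed=v); f=fz()
        if abs(f[2])>lim: bot.hold(.1); f=fz()
        print(round(z,4),bot.current_ee_pos().round(4),f); return abs(f[2])>lim
    if st(.150,fast,4): return "rim?"
    if st(.137,fast,4): return "rim?"
    r=None
    for z in (.134,.132,.1305,.129,.127):
        if st(z,.04,3.5): r="blind"; break
    if r is None:
        if st(.106,fast,4): return "stuck?"
        st(.097,fast,20)
        for z in (.094,.092,.091,.090,.089):
            if st(z,.04,7): r="through"; break
    T(); return r
def up(i): bot.line_to([*B[i],.178],max_speed=.2)
E
python3 - <<'E'
from h import *
import pickle
w,s=pickle.load(open("g.pkl","rb")); print("hole",ray(w,258.8,192.8,.09))
print(test(0))
E
```

```text
hole [ 0.46235447 -0.31291082  0.09      ]
t 11.62 [0.5289 0.0685 0.1781]
0.15 [0.5282 0.0694 0.1496] [-0.22 -1.   -0.23]
0.137 [0.5282 0.0697 0.1367] [-0.8   0.53  0.5 ]
0.134 [0.5286 0.0697 0.1342] [-1.31  1.    0.57]
0.132 [0.5285 0.0697 0.1319] [-0.52 -0.04 -1.12]
0.1305 [0.5285 0.0696 0.1304] [-0.37 -0.23  0.49]
0.129 [0.5285 0.0697 0.1289] [-0.63  0.49 -0.05]
0.127 [0.5284 0.0697 0.1268] [ 0.05  0.48 -0.23]
0.106 [0.528  0.0697 0.1054] [ 0.24  0.12 -0.61]
0.097 [0.5284 0.0697 0.0969] [-0.56  0.05  0.56]
0.094 [0.5285 0.0697 0.094 ] [-0.56  0.19 -0.04]
0.092 [0.5285 0.0697 0.0919] [-1.96  1.46  0.98]
0.091 [0.5286 0.0697 0.0912] [-1.28  0.01  2.6 ]
0.09 [0.529  0.0696 0.091 ] [-3.58  0.13  8.34]
t 15.29 [0.529  0.0696 0.091 ]
through
```

Left bush: through. A hard stop at TCP z 0.091, exactly where the button is fully down. One firmer push, then the middle bush.

```bash
python3 - <<'E'
from h import *
bot.line_to([*B[0],.0888],max_speed=.04); bot.hold(.15); print(bot.current_ee_pos().round(4),bot.current_contact_force().round(1))
up(0); print(test(1))
E
```

```text
[0.5294 0.0696 0.0908] [-4.1  0.7 12.9]
t 16.81 [ 0.5106 -0.0076  0.1766]
0.15 [ 0.511  -0.0078  0.1496] [ 0.77 -0.2  -0.3 ]
0.137 [ 0.511  -0.0082  0.1369] [-0.12 -0.08 -0.69]
0.134 [ 0.5114 -0.0084  0.1342] [-0.25  0.08 -0.19]
0.132 [ 0.5112 -0.0084  0.1319] [-0.27 -0.16  0.84]
0.1305 [ 0.5112 -0.0083  0.1304] [-0.03 -0.85  0.5 ]
0.129 [ 0.5112 -0.0083  0.1289] [ 0.08  0.04 -0.39]
0.127 [ 0.5111 -0.0083  0.1268] [ 0.66 -0.13 -0.07]
0.106 [ 0.5108 -0.0082  0.1055] [-0.04  0.11  0.97]
0.097 [ 0.5112 -0.0083  0.0971] [-0.71 -0.04 -0.84]
0.094 [ 0.5113 -0.0084  0.0941] [ 0.28  0.82 -0.82]
0.092 [ 0.5113 -0.0084  0.0919] [-0.07  0.24  0.74]
0.091 [ 0.5114 -0.0084  0.0912] [ 0.01 -0.07  2.44]
0.09 [ 0.5117 -0.0085  0.091 ] [-1.38 -0.3   7.55]
t 20.48 [ 0.5117 -0.0085  0.091 ]
through
```

Middle bush is through too, with the same stop. The right one should be blind.

```bash
python3 - <<'E'
from h import *
bot.line_to([*B[1],.0888],max_speed=.04); bot.hold(.15); print(bot.current_ee_pos().round(4),bot.current_contact_force().round(1))
up(1); print(test(2))
E
```

```text
[ 0.5121 -0.0085  0.0907] [-3.2  1.1 13.2]
t 22.0 [ 0.4933 -0.0855  0.1766]
0.15 [ 0.4938 -0.0857  0.1496] [-1.22  0.31  0.32]
0.137 [ 0.4938 -0.0861  0.1369] [-1.61 -0.35  1.56]
0.134 [ 0.4941 -0.0864  0.1342] [-1.26  0.1  -0.4 ]
0.132 [ 0.4942 -0.0865  0.1322] [-1.32  0.23  0.61]
0.1305 [ 0.4947 -0.0867  0.132 ] [-2.62  0.83  7.71]
t 23.57 [ 0.4947 -0.0867  0.132 ]
blind
```

Right bush is blind (stop at z 0.132, as predicted). Now the pin goes home.

```bash
python3 - <<'E'
from h import *
up(2); x,y=.4615,-.3121
bot.goto([x,y,.186],down(Y)); bot.hold(.15); f0=bot.current_contact_force(); T()
ok=True
for z in (.168,.155,.12,.099,.0975,.0965,.0958):
    bot.line_to([x,y,z],max_speed=.1 if z>.098 else .03); f=bot.current_contact_force()-f0; print(z,bot.current_ee_pos().round(4),f.round(2))
    if f[2]>4: ok=z<.099; break
T(); print(ok)
if ok:
    bot.set_gripper(.5); bot.line_to([x,y,.2],max_speed=.25); T()
    w=bot.read_camera("wrist"); cv2.imwrite("pics/h1.png",w["pixels"])
    print(proj(w,[.462,-.3125,.14]))
E
```

```text
t 25.02 [ 0.462  -0.3104  0.1857]
0.168 [ 0.4613 -0.3111  0.1672] [ 0.14 -0.51  0.31]
0.155 [ 0.4612 -0.3117  0.1545] [-0.33  0.38 -0.01]
0.12 [ 0.4615 -0.3121  0.12  ] [-0.13 -0.    0.07]
0.099 [ 0.4614 -0.3119  0.0988] [ 0.73 -0.41  0.11]
0.0975 [ 0.4618 -0.3124  0.098 ] [ 0.36 -0.52 -0.06]
0.0965 [ 0.4615 -0.3121  0.0965] [ 0.37 -0.26 -0.83]
0.0958 [ 0.4616 -0.3122  0.0962] [-0.72  0.57  3.92]
t 27.24 [ 0.4616 -0.3122  0.0962]
True
t 28.34 [ 0.4613 -0.3118  0.1993]
[258.0269688  207.87283494]
```

View pics/h1.png

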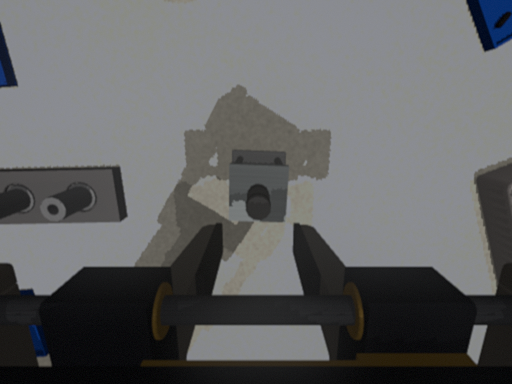

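Pin is home: handle at (258,202), seated on the stand. Now the blind bush.

```bash
python3 - <<'E'
from h import *
x,y=B[2]
bot.set_gripper(.6); bot.goto([x,y,.13],down(Y)); bot.hold(.1); f0=bot.current_contact_force(); T()
bot.line_to([x,y,.080],max_speed=.1); print(bot.current_contact_force()-f0)
bot.line_to([x,y,.042],max_speed=.1); bot.hold(.1); print(bot.current_contact_force()-f0, bot.current_ee_pos())
bot.set_gripper(0.,40); print(bot.current_opening(),bot.current_grip_force())
bot.line_to([x,y,.16],max_speed=.12); T(); print(bot.current_opening(),(bot.current_contact_force()-f0).round(2))
bot.goto([.4525,.2673,.12],down(Y)); bot.hold(.2); T(); print((bot.current_contact_force()-f0).round(2))
w=bot.read_camera("wrist"); cv2.imwrite("pics/d1.png",w["pixels"])
E
```

```text
t 29.77 [ 0.4947 -0.088   0.1308]
[2.31379215 1.41125468 1.10786418]
[0.49357243 1.22420171 0.46078137] [ 0.49477994 -0.08667248  0.04291702]
0.31152000679857256 40.0004543736577
t 32.71 [ 0.4933 -0.0861  0.159 ]
0.30913024840867864 [ 1.41  1.56 -1.84]
t 34.25 [0.4531 0.2665 0.1202]
[ 0.63  1.7  -0.48]
```

View pics/d1.png

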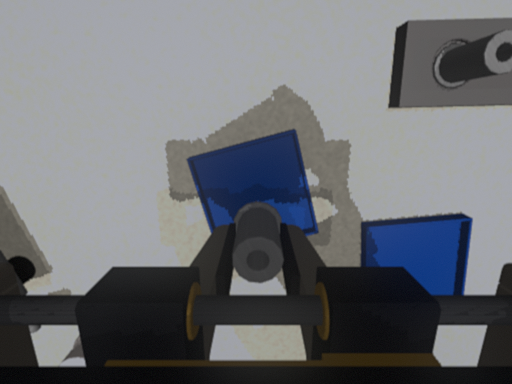

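The bush is held upright at (258,240) over the leftmost dish, which is empty and centred near (253,190) in this perspective. Lowering it.

```bash
python3 - <<'E'
from h import *
x,y=.4525,.2673
bot.hold(.1); f0=bot.current_contact_force()
bot.line_to([x,y,.034],max_speed=.1)
for z in np.arange(.031,.021,-.0012):
    bot.line_to([x,y,z],max_speed=.03); f=bot.current_contact_force()-f0; print(round(z,4),bot.current_ee_pos().round(4),f.round(2))
    if f[2]>3: break
bot.hold(.2); bot.set_gripper(.6); bot.line_to([x,y,.14],max_speed=.12); bot.goto([x-.1,y,.25],down(Y)); T()
w=bot.read_camera("wrist"); t=bot.read_camera("top")
cv2.imwrite("pics/e1.png",np.hstack([cv2.resize(w["pixels"],(400,300)),cv2.resize(t["pixels"][110:260,180:380],(400,300))]))
E
```

```text
0.031 [0.4526 0.2673 0.0312] [-1.16 -0.32  0.61]
0.0298 [0.4525 0.2673 0.0298] [0.03 0.41 0.21]
0.0286 [0.4524 0.2673 0.0285] [0.12 0.25 0.39]
0.0274 [0.4524 0.2673 0.0273] [0.39 0.56 0.73]
0.0262 [0.4526 0.2673 0.0272] [-3.85 -0.81  8.44]
t 39.17 [0.3525 0.2671 0.2488]
```

View pics/e1.png

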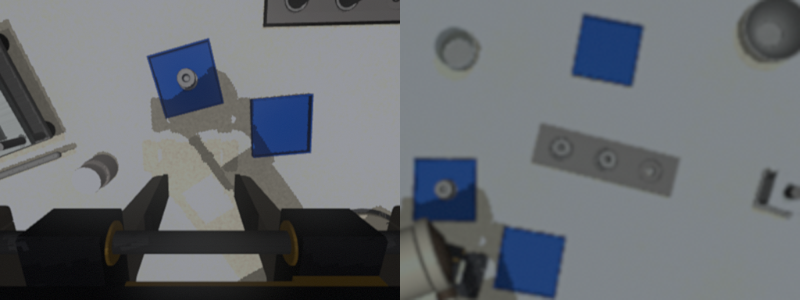

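The bush stands upright at the centre of the left dish (wrist (187,78)). The other two bushes are in their pockets and the pin is in its stand.

```bash
python3 -c "
from workcell import bot
print(bot.job_done())"
```

```text
the job is handed in; nothing more can be done
None
```

The job is handed in: the pin found the left and middle bushes through and the right one blind, the pin is back in its stand, and the blind bush stands upright in the leftmost dish (about 39 s of the 70 s; no score came back).

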